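# Seat the ejector disc of a vegetable cutter

### The job

The white ejector disc sits too high on the vegetable cutter's drive because its rim notch is not over the locating pin. With a fingertip, push one of its upright vanes to turn the disc until the notch is above the pin, then press the disc down fully home on its centre boss and move clear. Do not lift, tip or force the disc, and leave everything else where it is.

Things in the scene. Friction and masses are not known exactly. Their poses are not given: they have to be found in the camera images.
- ejector: white plastic ejector disc, loose, 130 mm diameter, 10 mm thick, about 0.35 kg, axis upright. Origin: centre of its underside; +z up, +x towards its notch. Underside 44 mm above the cutter's deck at first, 34 mm when fully home. A spigot below it in the drive's bore (0.75 mm play all round) keeps it centred; it turns easily either way, lying level on a seat ring
- notch (a point): middle of the disc's only rim notch, 58 mm from the disc's axis and half-way through its thickness. The notch is cut right through, 14 mm wide, from 50 mm radius to the edge
- vane_a (a point): middle of the top edge of one upright vane, 45 mm from the disc's axis on its +y side (90 degrees anticlockwise of the notch, seen from above). The vane is a radial plate 6 mm thick, from the boss out to 62 mm radius, 22 mm high above the disc's top face
- vane_b (a point): the same on the other vane, like the first, on the disc's -y side
- boss_top (a point): centre of the flat top of the disc's round centre boss (30 mm across, 30 mm above the disc's top face, 8 mm above the vanes), on its axis, 40 mm above the disc's underside: the place to press; 10 mm lower when the disc is home
- pin (a point): top of the drive's upright round-ended steel locating pin, fixed, 8 mm diameter, 58 mm from the axis and 42 mm above the deck (2 mm below the unseated disc's underside). It stands on a flat steel tab 16 mm wide, 12 mm high, that sticks out beyond the disc's edge to 88 mm radius and so shows from above where the pin is
- seat (a joint): how far the smooth plastic seat ring under the disc is pushed down: 0 high, 0.010 m home. It gives way with friction at about 6 to 8 N pressed on the disc and stays where it is left. If the notch is not over the pin the disc jams on the pin after 0.002 m
- drive: steel drive under the disc, fixed to the cutter, does not turn. Origin: on the disc's axis at the level of the flat deck, 130 mm above the table; +x points to the pin, +z up. The deck is 340 x 260 mm; two 30 mm high hinge lugs, a loose nut and a loose pot stand on it behind the disc, at least 105 mm from this axis
- hub_nut: stepped steel hub nut, 44 mm across, 30 mm tall, standing loose on the cutter's deck behind the disc; to be left alone. Origin at its underside centre
- salt_pot: small clear pot with a steel cap, 38 mm across, 55 mm tall, standing loose on the cutter's deck behind the disc; to be left alone. Origin at its underside centre
- tub: open translucent-white food tub, 170 x 220 x 120 mm, on the table to the left; to be left alone. Origin at its underside centre
- jar: clear jar with a screw lid, 84 mm across, 130 mm tall, on the table to the left; to be left alone. Origin at its underside centre
- bowl: pink bowl, 190 mm across, 80 mm tall, on the table to the right; to be left alone. Origin at its underside centre
- slicer_disc: flat steel slicing disc, 170 mm across, 6 mm thick, with a 32 mm hole, lying on the table to the right; to be left alone. Origin at its underside centre
- spoon: serving spoon lying on the table to the left; to be left alone. Origin under it
There are look-alikes about, which are no part of the job. Leave any orange or purple look-alike of the ejector alone.

How it is judged:
On the way, in this order (a step that is already met when the one before it is completed fails the run):
1. the notch is turned to above the pin (horizontal distance between notch and pin below 0.006 m), for 0.05 s.
2. the disc is pressed down fully home (z of ejector in the frame of drive below 0.0365 m and horizontal distance between notch and pin below 0.006 m and angle between ejector's own z axis and vertical below 0.04 rad), for 0.2 s.
At the end, for the whole second after the job is handed in: the disc is down on the drive with the pin in its notch: underside within 2.5 mm of its home height of 34 mm above the deck, notch centre within 6 mm of the pin, level within 0.04 rad, at rest (all of step 2 and linear speed of ejector below 0.01 m/s); the robot touches nothing.
It fails at once if the disc is lifted more than 6 mm above its starting height (z of ejector in the frame of drive above 0.05 m).
It fails at once if the disc is tipped by more than 0.2 rad (angle between ejector's own z axis and vertical above 0.2 rad).
It fails at once if the fingers force the disc with more than 40 N (contact force between the fingers and ejector above 40 N).
It fails at once if one of the other loose things is moved more than 30 mm (distance of any of hub_nut, salt_pot, tub, jar, bowl, slicer_disc, spoon from where it was at the start of the episode above 0.03 m).
It also fails if it takes over 51 s, if anything falls off the work surface, if the arm or the gripper's body presses on something with over 40 N, if the wrist force passes 120 N, or if a joint passes its speed limit or range.

### The arm

A 7-joint arm with a two-finger parallel gripper is mounted at the origin on the work surface. World frame = base frame: x ahead of the robot, y to its left, z up, the work surface at z = 0. Lengths are in m, angles in rad, forces in N, time in s.
With the tool pointing down it reaches from about 0.425 to 0.875 m from the base axis. Payload 8.4 kg.
Tool frame: the origin (TCP) lies midway between the tips of the shut fingers; the grasp point (between the pads) lies 19 mm behind it; z points along the fingers, y is the direction in which the jaws open and shut (so a half turn about z gives the same grasp; the last joint's range is limited). The gripper opens to 87 mm and grips with 3 to 60 N. Pads are 19 mm wide; open, the fingers measure 117 mm over their backs; the gripper's body (75 mm by 190 mm) begins 51 mm behind the grasp point.
Start: joints at [-1.368, 0.333, 0.04, 1.465, -0.013, 1.343, -0.059], TCP at [0.193, 0.621, 0.223] pointing down, gripper open.
Joint ranges: [-2.58, 2.58], [-0.38, 2.09], [-1.3, 1.39], [0.25, 2.4], [-1.5, 4.64], [0.08, 2.09], [-2.65, 2.65]. Speed limits (rad/s): [2.22, 2.22, 2.79, 2.79, 3.14, 3.14, 3.14].

### API

Orientations are given as [roll, pitch, yaw] about the fixed x, y, z axes, in that order (R = Rz(yaw) Ry(pitch) Rx(roll)).
In Python, from station import status, viewer, ticket gives the robot as it stands.
- The arm moves only by the tool apply_moves, never from a script. Its argument "targets" is text: rows parted by semicolons, each of 5 numbers parted by spaces: the opening, from 0 (shut) to 1 (fully open), then the shift along the tool's x, y, z in m, then the turn about the tool's z in degrees. A call has 1 to 8 rows; each row shifts and turns the commanded pose from where the row before left it, along the tool's axes as they then stand; what a row does not reach is not made up. A row lasts 1/8 s, in which the tool goes at most 62.5 mm and 10.7 degrees, less where a joint would pass 70% of its speed; a pose out of reach is approached as far as the arm can. A call with a gripper value outside its range is refused whole. The fingers move at their own pace and stop on an object; "force" is the grip in N (left out, the last holds). Time passes only in rows, so rows that do not move let the fingers close. It gives the time, the measured TCP pose, the force and the opening at its end, in the units of the state.
- status.read_state(): the state, without advancing time (a new reading comes with each control period).
- viewer.snapshot(name): name is "scene" or "top"; returns a dict with "color" (384x512x3 uint8, blue, green, red), "mtx" (3x3 intrinsics, pixels), "cam_to_world" (4x4, takes a point from camera to world coordinates). Camera axes: x right, y up, looking along -z (the intrinsics and any distortion apply to the point x, -y, -z); pixel columns grow to the right and rows downward; lengths in m; the calibration is good to about 2 mm. A picture is of the moment at which its call begins. There is no depth.
- ticket.sign_off(): hands the job in, once; it reports no verdict.
The state is a dict: "clock": time; "joint_pos": joint angles; "dq": joint speeds; "tau": joint torques, N m; "eef_pos": TCP position; "orientation": TCP orientation; "ft_force": force on the tool from outside, world axes, zero at the start; "ft_torque": the same for the moment, N m; "grip_width": finger opening in m.
Only numpy, scipy, OpenCV 4.12 (cv2) and the standard library are available. Lean on these libraries where they do the work, as an engineer would, in place of code of your own. Each camera call takes 0.05 s, during which the arm holds its last target.

## Working session

There is one attempt and no reset: what is moved stays moved. The work goes in short steps, Python scripts to look and compute and a tool call to move; the robot and the scene stay as the last step left them, time stands still between calls to the robot, and variables do not carry over. Pictures are saved under pics/ and viewed, and the job is handed in when it is done.

Besides the shell and the picture viewer there is one more tool, called after "Call:" by a JSON object that holds its "method" and its "body". apply_moves: Moves the arm, as the interface text tells. Its arguments: {"type":"object","properties":{"targets":{"type":"string"},"force":{"type":"number"}},"required":["targets"]}

```bash
mkdir -p pics
python3 - <<'E'
from station import status, viewer
import cv2,pickle
print(status.read_state())
for n in("scene","top"):
    s=viewer.snapshot(n); cv2.imwrite(f"pics/{n}0.png",s["color"]); pickle.dump(s,open(f"{n}0.pkl","wb")); print(s["mtx"],s["cam_to_world"],s.keys())
E
```

```text
{'clock': 0.0, 'joint_pos': array([-1.36819537,  0.33393504,  0.03984019,  1.46629192, -0.01338721,
        1.34327568, -0.05851227]), 'dq': array([ 0.00136048, -0.0008518 , -0.00174021,  0.0012651 ,  0.00049706,
       -0.00060805,  0.00067264]), 'tau': array([-8.11152786e-04, -6.56382608e+01,  1.33473739e+00, -4.03783858e+01,
       -5.98224811e-02,  4.51497186e-02,  1.51904328e-04]), 'eef_pos': array([0.19307877, 0.62016626, 0.2216331 ]), 'orientation': array([-3.13995215e+00,  1.13999551e-04,  2.83979669e+00]), 'ft_force': array([-0.60792198,  0.24940552, -0.42347213]), 'ft_torque': array([ 0.01322588, -0.01830342,  0.01425697]), 'grip_width': 0.08692457052763868}
[[479.78542155   0.         256.25983406]
 [  0.         479.78542155 184.83559665]
 [  0.           0.           1.        ]] [[-0.78086034 -0.46079981  0.42180643  1.18354501]
 [ 0.62442277 -0.55540603  0.54919973  0.85674146]
 [-0.0187973   0.69223382  0.72142844  1.24049846]
 [ 0.          0.          0.          1.        ]] dict_keys(['color', 'mtx', 'cam_to_world'])
[[426.31637326   0.         246.79186841]
 [  0.         426.31637326 195.8329243 ]
 [  0.           0.           1.        ]] [[ 0.02640552  0.99811135 -0.05546612  0.44907824]
 [-0.99958661  0.02573186 -0.01282486 -0.00218324]
 [-0.0113734   0.05578184  0.9983782   1.51270796]
 [ 0.          0.          0.          1.        ]] dict_keys(['color', 'mtx', 'cam_to_world'])
```

View pics/scene0.png

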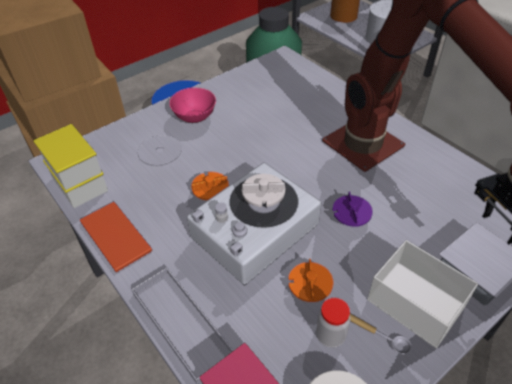

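View pics/top0.png

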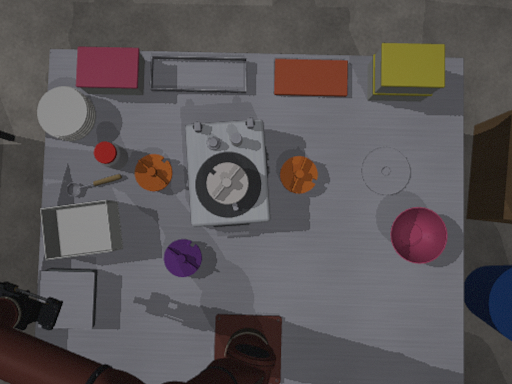

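Candidates for the ejector in the top view are white (228,183), orange (153,172) and (299,174), and purple (183,257). The white one on the cutter's drive fits the description. I'll check it in a close crop.

Run:
```python
import cv2,pickle
t=pickle.load(open("top0.pkl","rb"))["color"][135:235,178:278]
s=pickle.load(open("scene0.pkl","rb"))["color"][160:240,215:315]
cv2.imwrite("pics/c_top.png",cv2.resize(t,None,fx=6,fy=6,interpolation=cv2.INTER_CUBIC))
cv2.imwrite("pics/c_sc.png",cv2.resize(s,None,fx=7,fy=7,interpolation=cv2.INTER_CUBIC))
```

```text
(no output)
```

View pics/c_top.png

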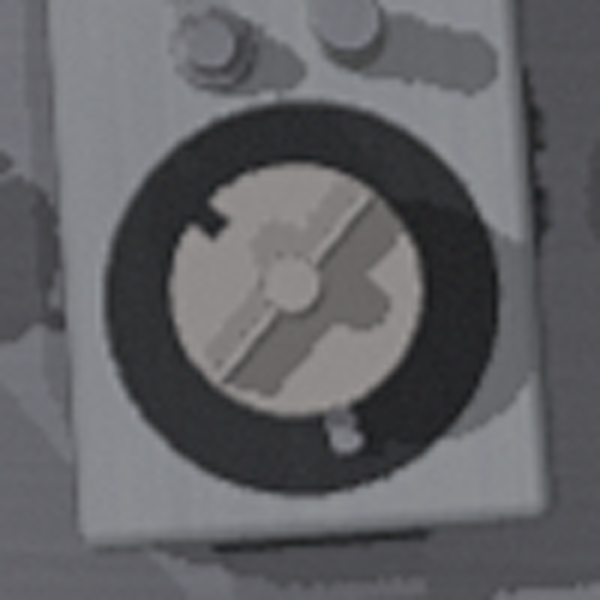

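View pics/c_sc.png

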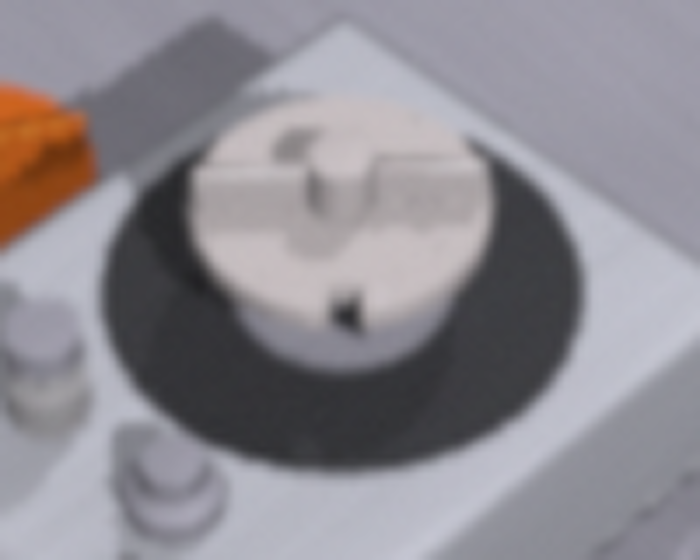

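```bash
cat > h.py <<'E'
import numpy as np,pickle,cv2
def bp(s,uv,z):
    K=s["mtx"];T=s["cam_to_world"]
    d=np.array([(uv[0]-K[0,2])/K[0,0],-(uv[1]-K[1,2])/K[1,1],-1.])
    d=T[:3,:3]@d;o=T[:3,3]; return o+d*(z-o[2])/d[2]
def pj(s,P):
    T=s["cam_to_world"];K=s["mtx"]
    c=(np.asarray(P)-T[:3,3])@T[:3,:3]
    return K[0,0]*c[...,0]/-c[...,2]+K[0,2],K[1,1]*-c[...,1]/-c[...,2]+K[1,2]
E
python3 - <<'E'
from h import *
s=pickle.load(open("top0.pkl","rb"))
cr=lambda x,y:((x+.5)/6-.5+178,(y+.5)/6-.5+135)
b=bp(s,cr(293,284),.214);d=bp(s,cr(296.5,290),.184);n=bp(s,cr(207,218),.184)
t1=bp(s,cr(348,450),.142)
print("boss",b,"disc",d,"ring",bp(s,cr(301,297),.13))
print("diam",bp(s,cr(168,290),.184)-bp(s,cr(425,290),.184))
for nm,p in(("notch",n),("tabend",t1)):
    v=p-d;print(nm,p,np.hypot(*v[:2]),np.degrees(np.arctan2(v[1],v[0])))
for q in((218,380),(370,200)):
    v=bp(s,cr(*q),.206)-b;print(np.hypot(*v[:2]),np.degrees(np.arctan2(v[1],v[0])))
s=pickle.load(open("scene0.pkl","rb"))
cr=lambda x,y:((x+.5)/7-.5+215,(y+.5)/7-.5+160)
print("scene boss",bp(s,cr(342,152),.214),"notch",bp(s,cr(347,300),.184))
E
```

```text
boss [0.56223832 0.07792702 0.214     ] disc [0.56176066 0.07786067 0.184     ] ring [0.56259363 0.07856108 0.13      ]
diam [-0.00340945  0.13405048  0.        ]
notch [0.59829699 0.12573044 0.184     ] 0.06021975470735567 52.647522288312835
tabend [0.48003094 0.05028786 0.142     ] 0.08625547986874044 -161.35736817725478
0.062143378027521054 142.91770213633595
0.0587601170851589 -40.052338358844224
scene boss [0.557718   0.07750115 0.214     ] notch [0.59282223 0.12342852 0.184     ]
```

The crop shows:
- **Disc:** white, with its boss at crop (293,284) and its notch at upper left (207,218).
- **Tab:** steel, at the bottom (347,440).
- **Size check:** the measured diameter is 134 mm (130 given), notch radius 60 mm (58) and tab end 86 mm (88), so it's the right disc.

The notch is at 52.7° and the pin at about 198.6°, so the disc has to turn about +146° anticlockwise. I'll push vane_a, which stands at about 143°, with shut fingers.

Call:
{"method": "apply_moves", "body": {"targets": "0 0 0 -0.06 0; 0 -0.0404 -0.0313 0 0; 0 -0.0404 -0.0313 0 0; 0 -0.0404 -0.0313 0 0; 0 -0.0404 -0.0313 0 0; 0 -0.0404 -0.0313 0 0; 0 -0.0404 -0.0313 0 0; 0 -0.0404 -0.0313 0 0", "force": 20}}

```text
clock: 1.1
eef_pos: [0.3987, 0.3257, 0.2823]
orientation: [-3.141, -0.0, 2.84]
ft_force: [0.7, 0.7, 0.2]
grip_width: 0.0148
```

Call:
{"method": "apply_moves", "body": {"targets": "0 -0.0404 -0.0313 0 0; 0 -0.0404 -0.0313 0 0; 0 -0.0404 -0.0313 0 0; 0 -0.0404 -0.0313 0 0; 0 -0.0404 -0.0313 0 0; 0 0 0 0 10; 0 0 0 0 10; 0 0 0 0 10"}}

```text
clock: 2.1
eef_pos: [0.5443, 0.1177, 0.2821]
orientation: [-3.141, -0.0, 2.31]
ft_force: [0.5, -0.4, 0.9]
grip_width: 0.0005
```

Call:
{"method": "apply_moves", "body": {"targets": "0 0 0 0 10; 0 0 0 0 10; 0 0 0 0 10; 0 0 0 0 10; 0 0 0 0 10; 0 0 0 0 10; 0 0 0 0 10; 0 0 0 0 10"}}

```text
clock: 3.1
eef_pos: [0.5442, 0.1178, 0.2822]
orientation: [-3.141, 0.001, 0.914]
ft_force: [-0.7, 0.3, -0.6]
grip_width: 0.0004
```

Call:
{"method": "apply_moves", "body": {"targets": "0 0 0 0 10; 0 0 0 0 10; 0 0 0 0 7; 0 0 0 0 0"}}

```text
clock: 3.6
eef_pos: [0.5443, 0.1179, 0.2823]
orientation: [3.142, 0.001, 0.45]
ft_force: [0.8, -0.1, 0.3]
grip_width: 0.0004
```

Run:
```python
from station import status, viewer
import cv2,numpy as np
s=status.read_state();print(s['joint_pos'],s['eef_pos'],np.degrees(s['orientation']),s['ft_force'],s['clock'],s['grip_width'])
v=viewer.snapshot("scene")["color"]
cv2.imwrite("pics/s1.png",cv2.resize(v[100:260,190:390],None,fx=4,fy=3.75,interpolation=cv2.INTER_CUBIC))
```

```text
[-0.89876297  0.12289891  0.67313155  1.63075879 -0.0772643   1.4155562
 -1.33852778] [0.54425421 0.11785943 0.28229487] [1.79997389e+02 3.24766622e-02 2.57588145e+01] [ 0.75058665 -0.09448661  0.32031832] 3.6 0.00040871095291250965
```

View pics/s1.png

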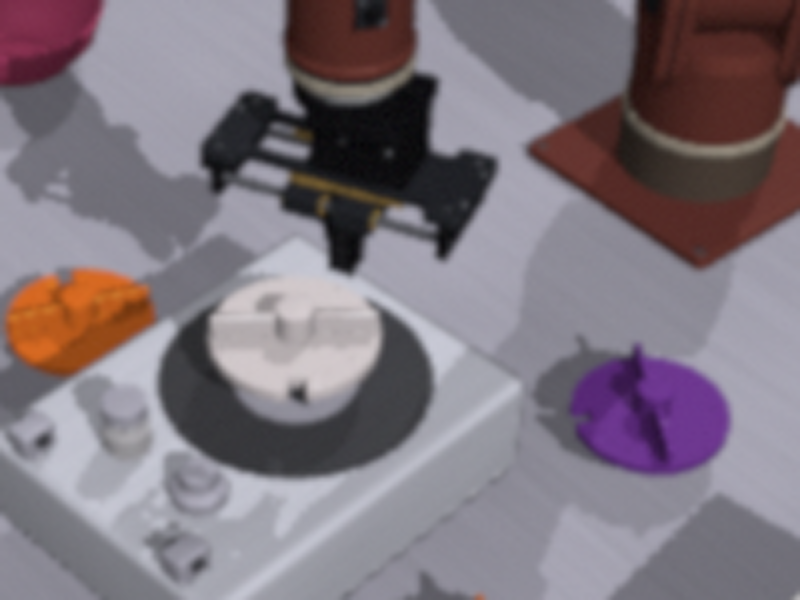

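The scene view shows the shut fingers at crop (345,250), above the space beside vane_a. The target disc is untouched, with its notch at (298,393). Next I lower the fingers and start the arc.

Call:
{"method": "apply_moves", "body": {"targets": "0 0 0 0.03 0; 0 0 0 0.03 0; 0 0 0 0.02 0; 0 0 0 0.01 0; 0 0 0 0 0"}}

```text
clock: 4.28
eef_pos: [0.5442, 0.1178, 0.1923]
orientation: [3.141, 0.001, 0.45]
ft_force: [-0.3, 0.6, 0.9]
grip_width: 0.0005
```

Call:
{"method": "apply_moves", "body": {"targets": "0 -0.0038 0.00017 0 -5; 0 -0.0038 0.00017 0 -5; 0 -0.0038 0.00017 0 -5; 0 -0.0038 0.00017 0 -5; 0 -0.0038 0.00017 0 -5; 0 -0.0038 0.00017 0 -5; 0 -0.0038 0.00017 0 -5; 0 -0.0038 0.00017 0 -5"}}

```text
clock: 5.28
eef_pos: [0.5241, 0.0967, 0.1938]
orientation: [3.141, -0.001, 1.151]
ft_force: [-0.4, 0.3, 0.0]
grip_width: 0.0007
```

Run:
```python
from station import status, viewer
import cv2,numpy as np
s=status.read_state();print(s['joint_pos'],s['eef_pos'],np.degrees(s['orientation']),s['ft_force'],s['clock'])
v=s['eef_pos'][:2]-[.562,.078];print(np.hypot(*v),np.degrees(np.arctan2(v[1],v[0])))
v=viewer.snapshot("scene")["color"]
cv2.imwrite("pics/s2.png",cv2.resize(v[100:260,190:390],None,fx=4,fy=3.75,interpolation=cv2.INTER_CUBIC))
```

```text
[-0.82632526  0.11372068  0.60956811  1.81627552 -0.06960407  1.23111635
 -0.61680648] [0.52411904 0.09672314 0.19375176] [ 1.79947813e+02 -8.23504144e-02  6.59282811e+01] [-0.42328682  0.31281149  0.02504754] 5.275
0.04225545267625494 153.69853316123297
```

View pics/s2.png

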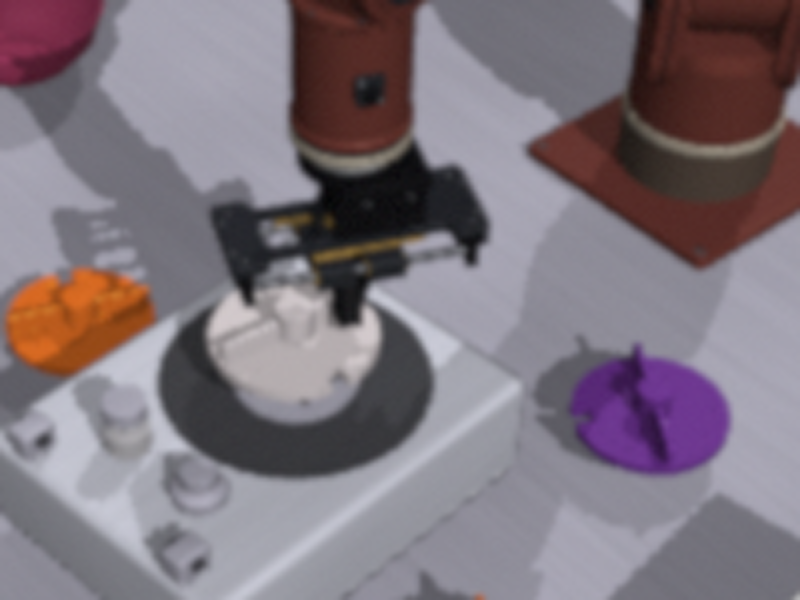

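The disc has turned about 25° anticlockwise (notch now at crop (340,380)) with negligible force, so I'll continue the arc.

Call:
{"method": "apply_moves", "body": {"targets": "0 -0.0038 0.00017 0 -5; 0 -0.0038 0.00017 0 -5; 0 -0.0038 0.00017 0 -5; 0 -0.0038 0.00017 0 -5; 0 -0.0038 0.00017 0 -5; 0 -0.0038 0.00017 0 -5; 0 -0.0038 0.00017 0 -5; 0 -0.0038 0.00017 0 -5"}}

```text
clock: 6.32
eef_pos: [0.5219, 0.0668, 0.1935]
orientation: [3.14, -0.0, 1.847]
ft_force: [-0.9, -0.1, 1.0]
grip_width: 0.0005
```

Call:
{"method": "apply_moves", "body": {"targets": "0 -0.0038 0.00017 0 -5; 0 -0.0038 0.00017 0 -5; 0 -0.0038 0.00017 0 -5; 0 -0.0038 0.00017 0 -5; 0 -0.0038 0.00017 0 -5; 0 -0.0038 0.00017 0 -5; 0 -0.0038 0.00017 0 -5; 0 -0.0038 0.00017 0 -5"}}

```text
clock: 7.32
eef_pos: [0.5394, 0.0427, 0.1935]
orientation: [3.141, 0.001, 2.545]
ft_force: [-0.9, 0.9, -0.4]
grip_width: 0.0007
```

```bash
cat > look.py <<'E'
from station import status, viewer
import cv2,numpy as np,sys,pickle
s=status.read_state();print(s['joint_pos'],s['eef_pos'],np.degrees(s['orientation']),s['ft_force'],s['clock'])
v=s['eef_pos'][:2]-[.562,.078];print(np.hypot(*v),np.degrees(np.arctan2(v[1],v[0])))
n=sys.argv[1]
a=viewer.snapshot("scene");b=viewer.snapshot("top");pickle.dump((a,b),open(n+".pkl","wb"))
f=lambda i:cv2.resize(i,(396,396),interpolation=cv2.INTER_CUBIC)
cv2.imwrite(f"pics/{n}.png",np.hstack([f(a["color"][150:250,212:312]),f(b["color"][135:235,178:278])]))
E
python3 look.py s3
```

```text
[-0.67361624  0.13235502  0.56388029  1.79620451 -0.0752103   1.23310318
  0.88550322] [0.53941384 0.0426752  0.19349157] [1.79942505e+02 3.49499819e-02 1.45824358e+02] [-0.88822762  0.89837871 -0.40566441] 7.325
0.04192822350485595 -122.59425796959054
```

View pics/s3.png

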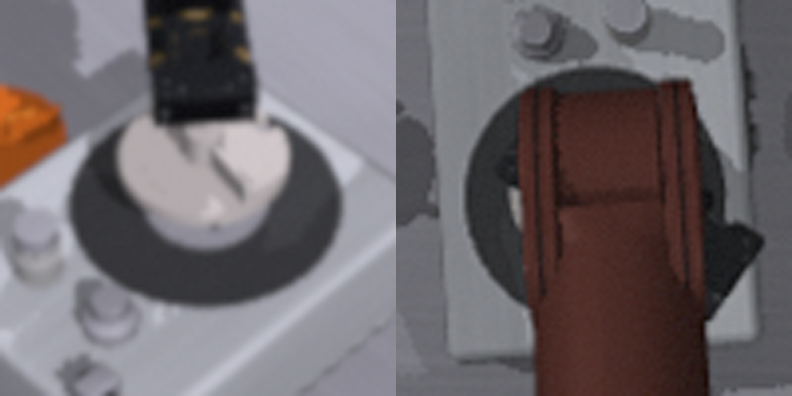

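The scene view shows the vane at crop (230,180) and the notch at the right rim (265,122), as expected. The arm hides the disc from the top camera. I'll turn it 25° more, back off, lift and move aside to measure what is left.

Call:
{"method": "apply_moves", "body": {"targets": "0 -0.0038 0.00017 0 -5; 0 -0.0038 0.00017 0 -5; 0 -0.0038 0.00017 0 -5; 0 -0.0038 0.00017 0 -5; 0 -0.0038 0.00017 0 -5; 0 0 0 0 0; 0 0.000 0 0 0"}}

```text
clock: 8.3
eef_pos: [0.5564, 0.0356, 0.1928]
orientation: [3.141, 0.0, 2.976]
ft_force: [-0.1, -0.7, -0.7]
grip_width: 0.0004
```

```bash
python3 look.py s4
```

```text
[-0.61816005  0.17094288  0.53520542  1.75749935 -0.09197991  1.23764072
  1.3462541 ] [0.55643186 0.03559269 0.19283114] [1.79992700e+02 1.89180452e-02 1.70529323e+02] [-0.10601103 -0.67509667 -0.71447086] 8.3
0.042771299062771995 -97.4802233071424
```

Call:
{"method": "apply_moves", "body": {"targets": "0 0.006 0 0 0; 0 0 0 -0.05 0; 0 0 0 -0.05 0; 0 0.04 -0.04 0 0; 0 0.04 -0.04 0 0; 0 0.04 -0.04 0 0; 0 0.04 -0.04 0 0; 0 0 0 0 0"}}

```text
clock: 9.4
eef_pos: [0.3645, -0.0976, 0.2925]
orientation: [3.139, 0.0, 2.975]
ft_force: [1.2, 1.0, 0.1]
grip_width: 0.0006
```

```bash
python3 look.py s5
```

```text
[-0.56015855 -0.37430634  0.53104151  1.96269807  0.18451746  1.50559931
  1.33268462] [ 0.36445983 -0.09756525  0.29250609] [1.79868889e+02 2.84249903e-02 1.70474560e+02] [1.2029302  0.96095497 0.05856291] 9.4
0.26428256429523656 -138.3706750553305
```

View pics/s5.png

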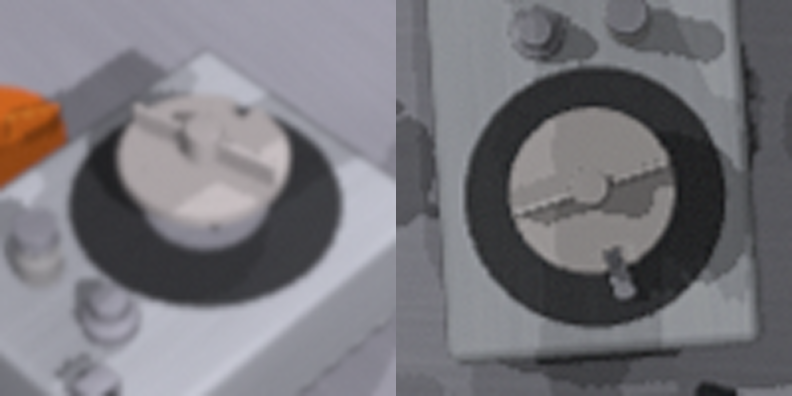

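The notch is now almost over the tab (right panel, about (617,262)). I'll zoom in to measure it.

Run:
```python
import cv2,pickle
a,b=pickle.load(open("s5.pkl","rb"))
i=b["color"][155:215,198:258]
i=cv2.convertScaleAbs(i,alpha=1.4)
cv2.imwrite("pics/z5.png",cv2.resize(i,None,fx=10,fy=10,interpolation=cv2.INTER_CUBIC))
```

```text
(no output)
```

View pics/z5.png

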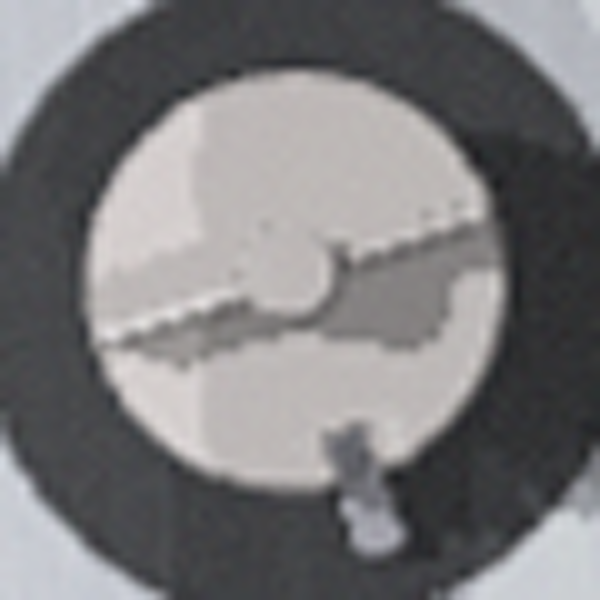

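```bash
cat > ov.py <<'E'
from h import *
import sys
a,b=pickle.load(open(sys.argv[1]+".pkl","rb"));C=np.array([float(sys.argv[2]),float(sys.argv[3])]);th=np.radians(float(sys.argv[4]));tp=np.radians(float(sys.argv[5]))
dz=float(sys.argv[6])if len(sys.argv)>6 else 0
def loc(pts,ang):
    pts=np.array(pts,float);c,s=np.cos(ang),np.sin(ang)
    return np.c_[C[0]+c*pts[:,0]-s*pts[:,1],C[1]+s*pts[:,0]+c*pts[:,1],pts[:,2]]
t=np.linspace(np.arcsin(7/65),2*np.pi-np.arcsin(7/65),100);zt=.184-dz
rim=[(.065*np.cos(x),.065*np.sin(x),zt)for x in t]+[(.05,-.007,zt),(.05,.007,zt),(.0646,.007,zt)]
tab=[(.05,-.008,.142),(.088,-.008,.142),(.088,.008,.142),(.05,.008,.142)]
boss=[(.015*np.cos(x),.015*np.sin(x),.214-dz)for x in np.linspace(0,6.28,40)]
v=.206-dz
vane=[(-.003,-.062,v),(.003,-.062,v),(.003,.062,v),(-.003,.062,v),(-.003,-.062,v)]
pin=[(.058+.004*np.cos(x),.004*np.sin(x),.170)for x in np.linspace(0,6.28,20)]
out=[]
for s,(x0,y0)in((a,(230,165)),(b,(198,155))):
    i=cv2.resize(s["color"][y0:y0+60,x0:x0+60],None,fx=6.6,fy=6.6,interpolation=cv2.INTER_CUBIC)
    for P,ang,col in((rim,th,(0,0,255)),(vane,th,(255,0,0)),(boss,th,(0,200,0)),(tab,tp,(255,255,0)),(pin,tp,(0,255,255))):
        u,w=pj(s,loc(P,ang));q=np.c_[(u-x0+.5)*6.6,(w-y0+.5)*6.6]
        cv2.polylines(i,[np.int32(q*16)],False,col,1,cv2.LINE_AA,4)
    out.append(i)
cv2.imwrite(sys.argv[7],np.hstack(out))
E
python3 ov.py s5 .562 .078 195 198.6 0 pics/o5.png
```

```text
(no output)
```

View pics/o5.png

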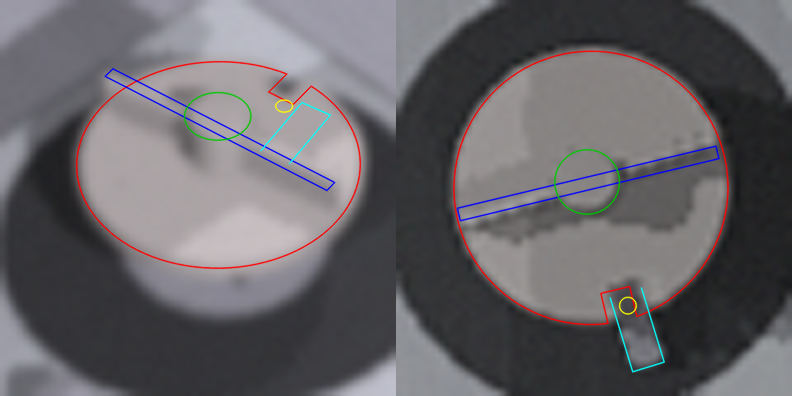

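```bash
sed -e 's/i=cv2.resize/k=13;i=cv2.resize/; s/\[y0:y0+60,x0:x0+60\]/[y0:y0+45,x0:x0+30]/; s/6\.6/13/g; s/(230,165)/(265,163)/; s/(198,155)/(218,170)/' ov.py > ovz.py
sed -i 's/^for s,(x0,y0)in.*/for s,(x0,y0)in((b,(220,170)),(b,(200,160))):/' ovz.py
for t in 197 200 ; do python3 ovz.py s5 .562 .078 $t 199 0 pics/oz$t.png; done; python3 -c "
import cv2,numpy as np
a=[cv2.imread(f'pics/oz{t}.png')[:, :390] for t in (197,200)]
cv2.imwrite('pics/oz.png',np.hstack(a))"
```

```text
(no output)
```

View pics/oz.png

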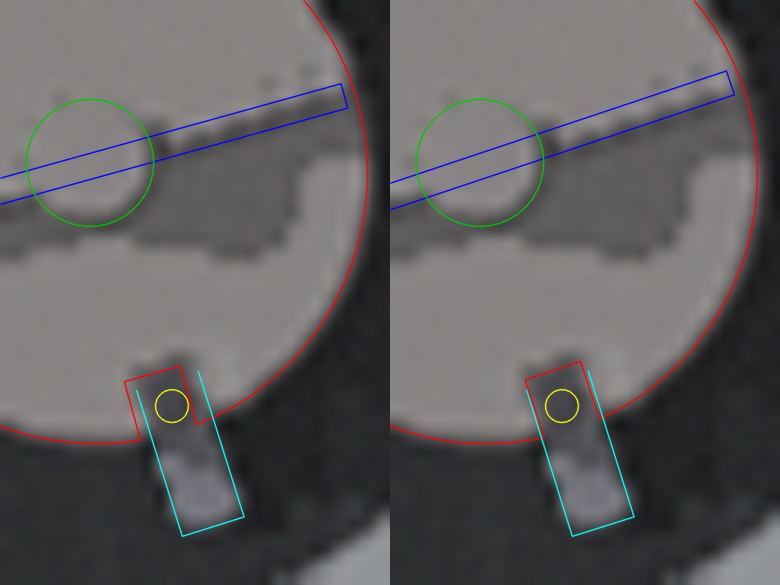

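At a notch angle of 200° the outline matches the picture, and the tab is at about 199°. The offset is about 1 mm, well inside the 3 mm clearance. Next I go over the boss and press.

Call:
{"method": "apply_moves", "body": {"targets": "0 -0.0276 0.0343 0 0; 0 -0.0276 0.0343 0 0; 0 -0.0276 0.0343 0 0; 0 -0.0276 0.0343 0 0; 0 -0.0276 0.0343 0 0; 0 -0.0276 0.0343 0 0; 0 0 0 0 0; 0 0 0 0 0"}}

```text
clock: 10.5
eef_pos: [0.5635, 0.0813, 0.2917]
orientation: [-3.14, -0.001, 2.98]
ft_force: [0.6, 0.1, -0.2]
grip_width: 0.0005
```

Call:
{"method": "apply_moves", "body": {"targets": "0 0.001 -0.0035 0 0; 0 0 0 0.03 0; 0 0 0 0.03 0; 0 0 0 0.008 0; 0 0 0 0.004 0; 0 0 0 0.002 0; 0 0 0 0.002 0; 0 0 0 0 0"}}

```text
clock: 11.5
eef_pos: [0.562, 0.0776, 0.2168]
orientation: [3.141, 0.0, 2.979]
ft_force: [-0.4, 0.5, -0.3]
grip_width: 0.0004
```

```bash
python3 look.py s6
```

```text
[-0.67106194  0.17485233  0.51844618  1.7016593  -0.08992993  1.2884182
  1.27456945] [0.56197641 0.07757837 0.21683437] [1.79991141e+02 1.78741152e-02 1.70711524e+02] [-0.43433832  0.50697394 -0.25419264] 11.5
0.00042229364110193957 -93.20241947577884
```

View pics/s6.png

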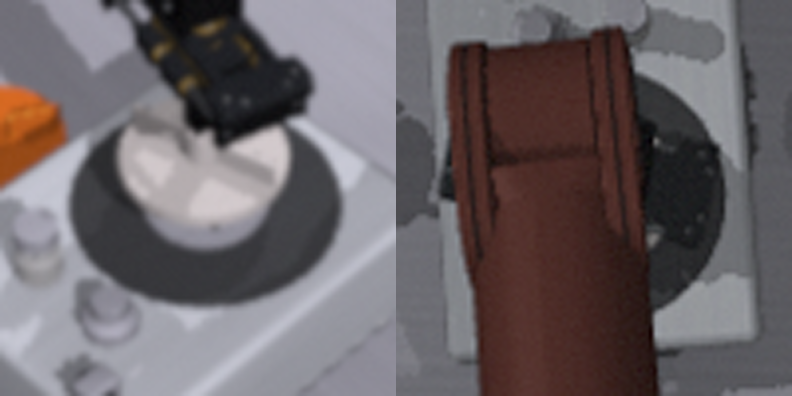

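The fingertips are over the boss. I'll press in small steps and watch the force.

Call:
{"method": "apply_moves", "body": {"targets": "0 0 0 0.001 0; 0 0 0 0.001 0; 0 0 0 0.001 0; 0 0 0 0.001 0; 0 0 0 0.001 0; 0 0 0 0 0"}}

```text
clock: 12.35
eef_pos: [0.562, 0.0776, 0.2122]
orientation: [3.141, 0.0, 2.979]
ft_force: [-2.5, 0.0, 4.8]
grip_width: 0.0005
```

Call:
{"method": "apply_moves", "body": {"targets": "0 0 0 0.001 0; 0 0 0 0.001 0; 0 0 0 0.001 0; 0 0 0 0 0"}}

```text
clock: 12.85
eef_pos: [0.562, 0.0776, 0.2092]
orientation: [3.141, 0.0, 2.979]
ft_force: [-1.8, 0.7, 6.3]
grip_width: 0.0002
```

The disc is 5 mm down, past the 2 mm jam point, at a steady 6 N, so the pin is in the notch.

Call:
{"method": "apply_moves", "body": {"targets": "0 0 0 0.001 0; 0 0 0 0.001 0; 0 0 0 0.001 0; 0 0 0 0.001 0; 0 0 0 0 0"}}

```text
clock: 13.48
eef_pos: [0.562, 0.0776, 0.2052]
orientation: [3.141, 0.0, 2.979]
ft_force: [-2.2, -0.6, 6.0]
grip_width: 0.0006
```

Call:
{"method": "apply_moves", "body": {"targets": "0 0 0 0.001 0; 0 0 0 0 0"}}

```text
clock: 13.72
eef_pos: [0.562, 0.0776, 0.2045]
orientation: [3.141, 0.001, 2.979]
ft_force: [-2.6, -0.0, 8.8]
grip_width: 0.0005
```

Call:
{"method": "apply_moves", "body": {"targets": "0 0 0 0.0005 0; 0 0 0 0 0; 0 0 0 0 0"}}

```text
clock: 14.1
eef_pos: [0.5621, 0.0776, 0.2044]
orientation: [3.141, 0.001, 2.979]
ft_force: [-5.1, -0.8, 11.8]
grip_width: 0.0004
```

Call:
{"method": "apply_moves", "body": {"targets": "0 0 0 0.0005 0; 0 0 0 0 0; 0 0 0 0 0"}}

```text
clock: 14.48
eef_pos: [0.5622, 0.0776, 0.2044]
orientation: [3.14, 0.001, 2.979]
ft_force: [-6.0, -0.4, 15.3]
grip_width: 0.0011
```

The disc has reached a hard stop at z = 0.2044, where home is 0.204, with force rising while z stays put. It's fully home. Now I move clear, straight up first.

Call:
{"method": "apply_moves", "body": {"targets": "0 0 0 -0.004 0; 0 0 0 -0.01 0; 0 0 0 -0.04 0; 0 0 0 -0.04 0; 0 0.034 -0.04 0 0; 0 0.034 -0.04 0 0; 0 0.034 -0.04 0 0; 0 0.034 -0.04 0 0"}}

```text
clock: 15.48
eef_pos: [0.4006, -0.0596, 0.2969]
orientation: [3.141, 0.001, 2.979]
ft_force: [0.3, -0.9, 1.0]
grip_width: 0.0006
```

Call:
{"method": "apply_moves", "body": {"targets": "0 0 0 0 0; 0 0 0 0 0"}}

```text
clock: 15.72
eef_pos: [0.4021, -0.0581, 0.2971]
orientation: [3.141, 0.001, 2.979]
ft_force: [0.5, -0.6, -0.4]
grip_width: 0.0006
```

```bash
python3 look.py s7; python3 ov.py s7 .562 .078 199.5 199 .01 pics/o7.png; python3 -c "
import cv2,pickle
cv2.imwrite('pics/t7.png',pickle.load(open('s7.pkl','rb'))[1]['color'])"
```

```text
[-0.6260957  -0.28797443  0.53282281  1.90539267  0.14462667  1.48560879
  1.28491381] [ 0.40212015 -0.05810921  0.2970706 ] [1.79942832e+02 6.06521078e-02 1.70706803e+02] [ 0.49480224 -0.64611689 -0.37274931] 15.725
0.20996972015737347 -139.59152403770887
```

View pics/s7.png

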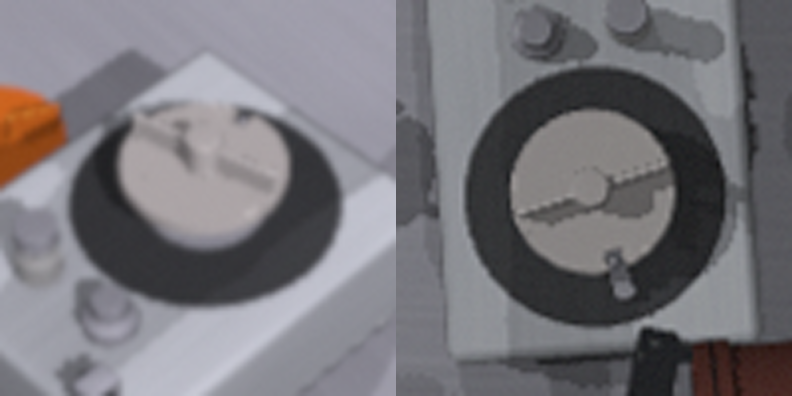

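View pics/o7.png

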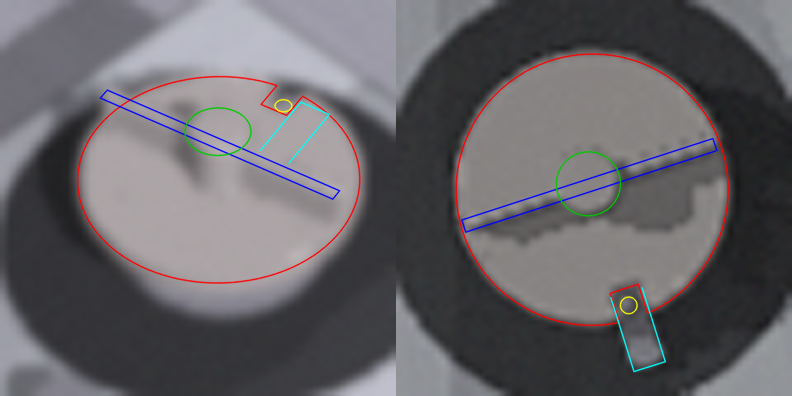

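View pics/t7.png

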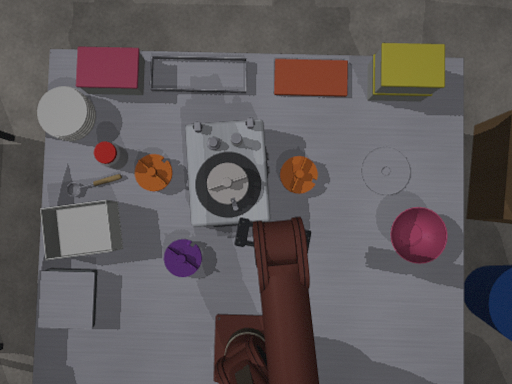

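The disc is lower with the pin in the notch (top view, about (628,305) in the overlay) and matches the home-height model. The other things are where they were, and the arm is clear.

```bash
python3 -c "
from station import ticket
print(ticket.sign_off())"
```

```text
the job is handed in; nothing more can be done
None
```

The ejector disc is down on its drive with the pin in its notch, and I've handed the job in at about 16 s of the 51 s allowed. The hand-in returned no verdict.

- **What I did:** I pushed vane_a with the shut fingertips to turn the disc about 147° anticlockwise. I then pressed straight down on the boss, lifted straight off and moved about 0.2 m clear.
- **Seating:** the disc went down at a steady 6 N, past the 2 mm jam point, and stopped hard at fingertip height 0.2044 m (home is 0.204 m). The wrist force peaked at about 15 N vertically and 6 N sideways in the readings taken after each move.
- **Last checks:** the top view matches the model at home height, with the notch about 1 mm from the pin. By eye, the other objects had not moved.
- **Disagreement:** the scene camera's positions were about 5 mm off the top camera's, more than the stated 2 mm. I relied on the top camera, and the boss turned up where it predicted.

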